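# Prop open the wash tank and hang the parts baskets to drip

## Robot

A 6-joint arm with a two-finger parallel gripper is mounted at the origin on the work surface. World frame = base frame: x ahead of the robot, y to its left, z up, the work surface at z = 0. Lengths are in m, angles in rad, forces in N, time in s.
With the tool pointing down it reaches from about 0.35 to 0.975 m from the base axis. Payload 7.1 kg.
Tool frame: the origin (TCP) lies midway between the tips of the shut fingers; the grasp point (between the pads) lies 19 mm behind it; z points along the fingers, y is the line along which they close (so a half turn about z gives the same grasp; the last joint's range is limited). The gripper opens to 88 mm and grips with 3 to 60 N. Pads are 20 mm wide; open, the fingers measure 115 mm over their backs; the gripper's body (75 mm by 178 mm) begins 61 mm behind the grasp point.
Start: joints at [1.233, 0.423, 1.63, -0, 1.089, -0.019], TCP at [0.196, 0.594, 0.223] pointing down, gripper open.
Joint ranges: [-3, 3], [-0.9, 2.11], [0.09, 2.58], [-1.31, 4.45], [0.11, 2.69], [-2.54, 2.54]. Speed limits (rad/s): [2.39, 2.39, 3.01, 3.14, 3.14, 3.14].

## Interface

Orientations are given as a unit quaternion [w, x, y, z].
In Python, from station import move_pose, movel, movej, command_gripper, wait, inverse_kinematics, read_camera, camera_info, MotionError, job_done, get_time, get_joint_pos, get_qvel, get_effort, get_tcp_pos, get_ee_rot, get_ft_force, get_ft_torque, get_grip_width, get_finger_force gives the robot as it stands. Calls block until the motion is done:
- move_pose(position, orientation): joint-space move of the TCP to a pose.
- movel(position, frame=None, v=0.15, until_force=None): straight line of the TCP; frame=None keeps the orientation; v is the mean speed in m/s. With until_force (N) it stops when the force on the tool has changed by that much, and returns True; else False.
- movej(angles): joint-space move.
- command_gripper(opening): opening from 0.0 (shut) to 1.0 (fully open); the grip force is fixed at half the most; returns when the fingers have stopped.
- wait(seconds).
- inverse_kinematics(position, orientation): joint angles nearest the present ones, or None.
- read_camera(name): name is "scene" or "top" or "wrist"; returns the picture (400x640x3 uint8, red, green, blue); there is no depth.
- camera_info(name): a dict with "intrinsics" (3x3 intrinsics, pixels), "T" (4x4, takes a point from camera to world coordinates); the wrist camera has in their place "tool_from_camera" (4x4, takes a point from camera to tool coordinates, whose origin is the TCP and whose axes are the flange's). Camera axes: x right, y up, looking along -z (the intrinsics and any distortion apply to the point x, -y, -z); pixel columns grow to the right and rows downward; lengths in m; the calibration is good to about 2 mm. A picture is of the moment at which its call begins: read the wrist's pose just before it. camera_info takes no time and is no camera call.
A pose or a line that the arm cannot do raises MotionError and nothing moves.
- job_done(): hands the job in; it is judged then, once.
Readings, each from a call of its own:
- get_time(): time.
- get_joint_pos(): joint angles.
- get_qvel(): joint speeds.
- get_effort(): joint torques, N m.
- get_tcp_pos(): TCP position.
- get_ee_rot(): TCP orientation.
- get_ft_force(): force on the tool from outside, world axes, zero at the start.
- get_ft_torque(): the same for the moment, N m.
- get_grip_width(): opening from 0.0 (shut) to 1.0 (fully open).
- get_finger_force(): force on a finger pad.
Only numpy, scipy, OpenCV 4.12 (cv2) and the standard library are available. Lean on these libraries where they do the work, as an engineer would, in place of code of your own. Each camera call takes 0.05 s, during which the arm holds its last target. There are 200 camera calls.

## Task

Raise the hood of the spray-parts wash tank, swing the prop rod up into the socket at the hood's side and let the hood rest on it. Then hang every parts basket standing on the bench by its arched handle on one of the hooks inside the tank, one basket to a hook, so that each hangs level and free of the tank floor. Leave the hood propped, and knock over none of the paint tins or the jar.

Things in the scene. Friction and masses are not known exactly. Their poses are not given: they have to be found in the camera images.
- hood (a joint): Angle of the grey hood (380 x 210 x 12 mm, 1 kg): 0 closed, grows as it opens, stop at 1.45; rests on the seated rod at about 1.20. Tired damper: move it slowly (0.15 rad/s takes 12 N at the handle). Let go, it sinks: about 0.01 rad/s near 1.3, 0.02 at 1.2, faster lower down. The rod can pass into the socket only while it stands above about 1.25.
- hood_hinge (a point): Mid-point of the hood's hinge line, which runs along the tank's far edge, at the underside of the hood, 105 mm above the bench. Its own axes turn with the hood; the hinge axis is its y, and x points from the handle to the hinge.
- hood_handle (a point): Centre of the hood's handle, a round 12 mm bar 120 mm long, parallel to the hinge and 250 mm from it, 40 mm beyond the hood's front edge, 6 mm above the plane of the hood's underside. Free all round, save the hood's edge and tank wall 40 mm behind. It may turn between the finger pads as the hood swings.
- prop (a joint): Angle of the steel prop rod about its pivot: 0 stowed (lying level, pointing to the tank's front), grows as it swings up and back in an upright plane; seated at about 1.6, stop at 2.0. The pivot is a little stiff (0.02 N m): let go below about 1.3, the rod falls back; near upright it stays.
- prop_pivot (a point): The rod's pivot on the tank's right side (the -y side of the tank frame), 83 mm above the bench, 65 mm nearer the front than the hinge and 205 mm to the right of the tank's middle plane. Its axis is parallel to the hood's hinge.
- prop_tip (a point): Centre of the ball, 14 mm across, at the rod's free end, 161 mm from the pivot. The rod is 10 mm thick.
- prop_grip (a point): Grip point on the rod's black crank peg: a round bar 12 mm thick that stands out sideways from the rod, to the right and parallel to the hinge, 95 mm long, 90 mm along the rod from the pivot; this point is 68 mm out along the peg. From above it can be pinched across; it may turn between the pads.
- socket (a point): Where the rod's ball centre lies when seated. A dark steel catch beyond the hood's right edge, in the rod's plane, 150 mm from the hinge: a ceiling level with the hood's underside and a 13 mm lip on the side away from the hinge. With the hood past 1.25 the ball swings up past the lip (rod at 1.63; it meets the ceiling by 1.8); the hood then sinks onto it, the ball in the corner of lip and ceiling.
- tank: The open steel tank, 210 x 380 mm, walls 105 mm high, floor 4 mm thick; its position and yaw vary and the hood, rod and hooks go with it. Origin on the bench under the hinge line's middle; x points away from the front, y to the left along the hinge, z up. Walls 4 mm (front) and 6 mm (sides).
- hook1 (a point): Seat of hook 1 of three (nearest the prop rod): top of its level prong, 80 mm above the bench, 162 mm in front of the hinge line; hooks 118 mm apart. Axes as the tank's. 8 mm round bar: post 33 mm to the -y side, prong along +y, upturned end 13 to 19 mm to the +y side, its top 98 mm up. Thread a handle over the end moving in -y, then let it down.
- hook2 (a point): Seat of hook 2 of three (the middle one): top of its level prong, 80 mm above the bench, 162 mm in front of the hinge line; hooks 118 mm apart. Axes as the tank's. 8 mm round bar: post 33 mm to the -y side, prong along +y, upturned end 13 to 19 mm to the +y side, its top 98 mm up. Thread a handle over the end moving in -y, then let it down.
- hook3 (a point): Seat of hook 3 of three (farthest from the prop rod): top of its level prong, 80 mm above the bench, 162 mm in front of the hinge line; hooks 118 mm apart. Axes as the tank's. 8 mm round bar: post 33 mm to the -y side, prong along +y, upturned end 13 to 19 mm to the +y side, its top 98 mm up. Thread a handle over the end moving in -y, then let it down.
- basket1_mid (a point): Centre, 62 mm up, of a parts basket 70 (x) x 40 (y) x 124 mm tall, 0.25 kg; absent in some starts. Tray 22 mm high; over it a peaked steel arch in its x-z plane (8 mm bar, legs 62 mm apart), the underside of its peak 64 mm up; on top a square wooden knob 22 x 22 mm, 82 to 124 mm up, to grip from above. Hung: this point at a hook's seat, the arch's plane square to the prong.
- basket2_mid (a point): Centre, 62 mm up, of a parts basket 70 (x) x 40 (y) x 124 mm tall, 0.25 kg; absent in some starts. Tray 22 mm high; over it a peaked steel arch in its x-z plane (8 mm bar, legs 62 mm apart), the underside of its peak 64 mm up; on top a square wooden knob 22 x 22 mm, 82 to 124 mm up, to grip from above. Hung: this point at a hook's seat, the arch's plane square to the prong.
- basket3_mid (a point): Centre, 62 mm up, of a parts basket 70 (x) x 40 (y) x 124 mm tall, 0.25 kg; absent in some starts. Tray 22 mm high; over it a peaked steel arch in its x-z plane (8 mm bar, legs 62 mm apart), the underside of its peak 64 mm up; on top a square wooden knob 22 x 22 mm, 82 to 124 mm up, to grip from above. Hung: this point at a hook's seat, the arch's plane square to the prong.
- tin_a: Upright paint tin with a yellow band, 74 mm across, 100 mm tall; leave standing. Origin at its underside.
- tin_b: Upright paint tin with a yellow band, 84 mm across, 110 mm tall; leave standing. Origin at its underside.
- tin_c: Upright paint tin with a yellow band, 90 mm across, 120 mm tall; leave standing. Origin at its underside.
- jar: Glass jar, 68 mm across, 90 mm tall; leave standing. Origin at its underside.
Not all that is in view belongs to the job. Leave any red look-alike of the part that bears basket3_mid alone.

How it is judged:
On the way, in this order (a step that is already met when the one before it is completed fails the run):
1. the hood is raised (value of joint hood above 1.15 rad), for 0.2 s.
2. the prop rod's ball sits in the socket and the hood rests on it (distance between prop_tip and socket below 0.008 m and value of joint hood between 1.14 and 1.24 rad and velocity of joint hood between -0.008 and 0.008 rad/s), for 0.5 s.
3. every basket hangs on a hook, the hood still propped (distance between prop_tip and socket below 0.008 m and value of joint hood between 1.14 and 1.24 rad and ((distance between basket1_mid and hook1 below 0.022 m and z of basket1_mid in the frame of hook1 above -0.009 m) or (distance between basket1_mid and hook2 below 0.022 m and z of basket1_mid in the frame of hook2 above -0.009 m) or (distance between basket1_mid and hook3 below 0.022 m and z of basket1_mid in the frame of hook3 above -0.009 m)) and angle between each of basket1_mid, basket2_mid, basket3_mid's own z axis and vertical below 0.3 rad and ((distance between basket2_mid and hook1 below 0.022 m and z of basket2_mid in the frame of hook1 above -0.009 m) or (distance between basket2_mid and hook2 below 0.022 m and z of basket2_mid in the frame of hook2 above -0.009 m) or (distance between basket2_mid and hook3 below 0.022 m and z of basket2_mid in the frame of hook3 above -0.009 m)) and ((distance between basket3_mid and hook1 below 0.022 m and z of basket3_mid in the frame of hook1 above -0.009 m) or (distance between basket3_mid and hook2 below 0.022 m and z of basket3_mid in the frame of hook2 above -0.009 m) or (distance between basket3_mid and hook3 below 0.022 m and z of basket3_mid in the frame of hook3 above -0.009 m))), for 0.3 s.
At the end, for the whole second after the job is handed in: The rod's ball lies within 8 mm of the socket's seat with the hood at rest between 1.14 and 1.24 rad; every basket present hangs on a hook, its centre point within 22 mm of the hook's seat and not more than 9 mm below it, tilted less than 0.3 rad (all of step 3 and velocity of joint hood between -0.008 and 0.008 rad/s); the robot touches nothing.
It fails at once if a paint tin or the jar is knocked over (angle between any of tin_a, tin_b, tin_c, jar's own z axis and vertical above 0.6 rad).
Of basket1, basket2, basket3 only 2 to 3 are there at a start; the rules pass over those that are not, and their reading is None.
At some moment in a run one of basket1, basket2, basket3 may be knocked a few centimetres aside while the robot is not near it.
It also fails if it takes over 200 s, if anything falls off the work surface, if the arm or the gripper's body presses on something with over 40 N, if the wrist force passes 120 N, or if a joint passes its speed limit or range.

## Working session

There is one attempt and no reset: what is moved stays moved. The work goes in short steps, each a Python script; the robot and the scene stay as the last script left them, time stands still between calls to the robot, and variables do not carry over. Pictures are saved under pics/ and viewed, at most 14 in all, crops included, and the job is handed in when it is done.

```bash
ls; mkdir -p pics; python3 - <<'E'
from station import *
import cv2,numpy as np
np.set_printoptions(precision=4,suppress=True)
for n in ("scene","top"):
    cv2.imwrite(f"pics/{n}0.png",read_camera(n)[:,:,::-1])
    c=camera_info(n);print(n,{k:(np.array(v) if k!='x' else v) for k,v in c.items()})
print(camera_info("wrist"))
print(get_tcp_pos(),get_ee_rot(),get_time())
E
```

```text
pics
scene {'intrinsics': array([[510.0556,   0.    , 312.5192],
       [  0.    , 510.0556, 208.7029],
       [  0.    ,   0.    ,   1.    ]]), 'T': array([[ 0.7283, -0.4976,  0.4711,  1.332 ],
       [ 0.6851,  0.546 , -0.4822, -0.809 ],
       [-0.0173,  0.674 ,  0.7386,  1.3629],
       [ 0.    ,  0.    ,  0.    ,  1.    ]])}
top {'intrinsics': array([[376.5073,   0.    , 323.8062],
       [  0.    , 376.5073, 200.4413],
       [  0.    ,   0.    ,   1.    ]]), 'T': array([[ 0.0132,  0.9861, -0.1658,  0.3541],
       [-0.9998,  0.0101, -0.0196,  0.0127],
       [-0.0176,  0.1661,  0.986 ,  1.1054],
       [ 0.    ,  0.    ,  0.    ,  1.    ]])}
{'intrinsics': array([[281.1981,   0.    , 317.6402],
       [  0.    , 281.1981, 200.6179],
       [  0.    ,   0.    ,   1.    ]]), 'tool_from_camera': array([[-0.0012,  0.9561,  0.293 ,  0.0808],
       [ 1.    ,  0.0016, -0.0012, -0.0015],
       [-0.0016,  0.293 , -0.9561, -0.1615],
       [ 0.    ,  0.    ,  0.    ,  1.    ]])}
[0.1957 0.593  0.222 ] [-0.0001  0.1587  0.9873 -0.0007] 0.1
```

View pics/scene0.png

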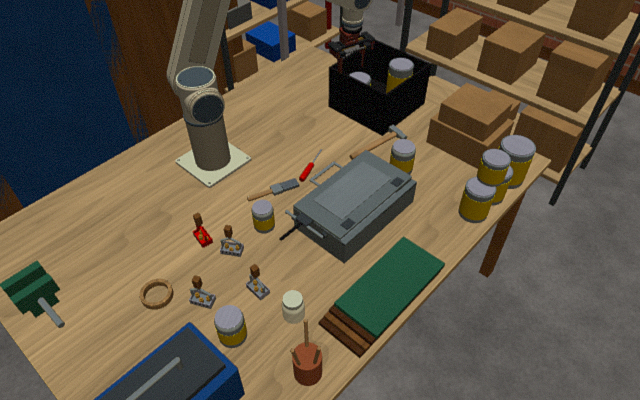

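View pics/top0.png

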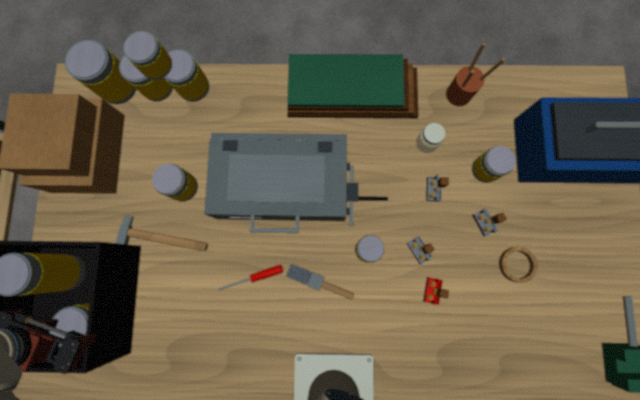

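The scene shows the closed tank with its front handle facing the robot at top pixel (275,228). The peg is at (375,198). There are three grey baskets near (435,188), (487,222) and (420,250), and a red decoy at (434,291). I'll enlarge the top view next.

```bash
cat > h.py <<'E'
from station import *
import cv2,numpy as np
np.set_printoptions(precision=4,suppress=True)
def cam(n):
    c=camera_info(n);K=np.array(c["intrinsics"])
    if n=="wrist":
        T=np.eye(4);T[:3,:3]=R(get_ee_rot());T[:3,3]=get_tcp_pos();T=T@np.array(c["tool_from_camera"])
    else:T=np.array(c["T"])
    return K,T
def R(q):
    from scipy.spatial.transform import Rotation as Ro
    return Ro.from_quat([q[1],q[2],q[3],q[0]]).as_matrix()
def quat(M):
    from scipy.spatial.transform import Rotation as Ro
    q=Ro.from_matrix(M).as_quat();return [q[3],q[0],q[1],q[2]]
def ray(KT,u,v,z):
    K,T=KT
    d=np.linalg.solve(K,[u,v,1]);d=T[:3,:3]@[d[0],-d[1],-d[2]]
    o=T[:3,3];return o+d*(z-o[2])/d[2]
def proj(KT,p):
    K,T=KT
    c=T[:3,:3].T@(np.asarray(p)-T[:3,3]);q=K@[c[0],-c[1],-c[2]];return q[:2]/q[2]
def down(a):  # tool down, closing line (tool y) along world angle a
    y=np.array([np.cos(a),np.sin(a),0]);z=np.array([0,0,-1.]);return quat(np.c_[np.cross(y,z),y,z])
E
python3 - <<'E'
from h import *
im=cv2.imread("pics/top0.png")
c=im[115:315,195:535];cv2.imwrite("pics/topc.png",cv2.resize(c,None,fx=2.35,fy=2.35,interpolation=cv2.INTER_CUBIC))
k=cam("top")
for u,v,z in [(212,134,.117),(346,134,.117),(347,218,.117),(206,217,.117),(252,232,.11),(298,232,.11),(387,198,.083),(446,181,.124),(502,217,.124),(428,247,.124),(446,293,.124)]:print(u,v,ray(k,u,v,z))
E
```

```text
212 134 [0.7031 0.3433 0.117 ]
346 134 [ 0.7056 -0.0261  0.117 ]
347 218 [ 0.474  -0.0295  0.117 ]
206 217 [0.4725 0.3448 0.117 ]
252 232 [0.4347 0.2218 0.11  ]
298 232 [0.4361 0.0996 0.11  ]
387 198 [ 0.5346 -0.1407  0.083 ]
446 181 [ 0.5747 -0.2912  0.124 ]
502 217 [ 0.4802 -0.4322  0.124 ]
428 247 [ 0.4002 -0.238   0.124 ]
446 293 [ 0.2854 -0.2795  0.124 ]
```

View pics/topc.png

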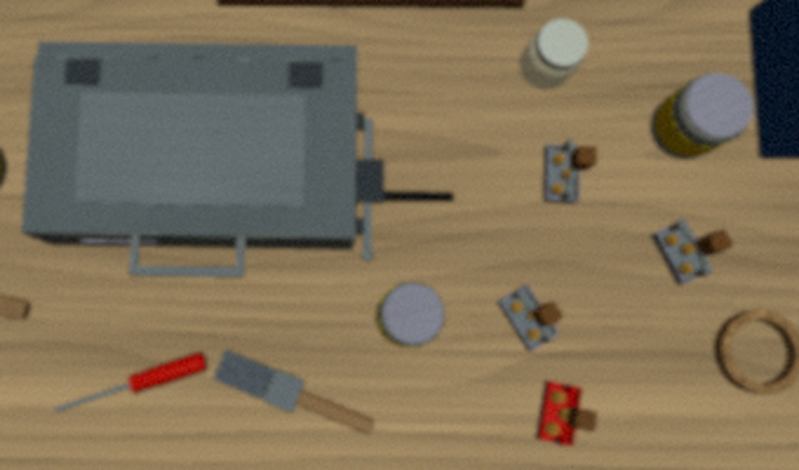

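```bash
python3 - <<'E'
from h import *
movel([.1957,.593,.38],v=.25)
move_pose([.50,.05,.36],down(np.pi/2))
k=cam("wrist");np.savez("w1.npz",K=k[0],T=k[1])
cv2.imwrite("pics/w1.png",read_camera("wrist")[:,:,::-1])
print(get_time(),get_tcp_pos(),get_joint_pos())
for p in [(.44,.219,.111),(.44,.099,.111),(.535,-.141,.083),(.535,-.046,.083),(.48,.349,.117),(.48,-.031,.117)]:print(p,proj(k,p))
E
```

```text
3.1583 [0.5001 0.0506 0.36  ] [ 0.0772  0.0985  1.7402  0.0001  1.3028 -1.4946]
(0.44, 0.219, 0.111) [436.9755 129.8981]
(0.44, 0.099, 0.111) [352.3903 129.9491]
(0.535, -0.141, 0.083) [199.2496 189.837 ]
(0.535, -0.046, 0.083) [258.2366 189.784 ]
(0.48, 0.349, 0.117) [525.4254 158.6608]
(0.48, -0.031, 0.117) [261.5424 158.8577]
```

View pics/w1.png

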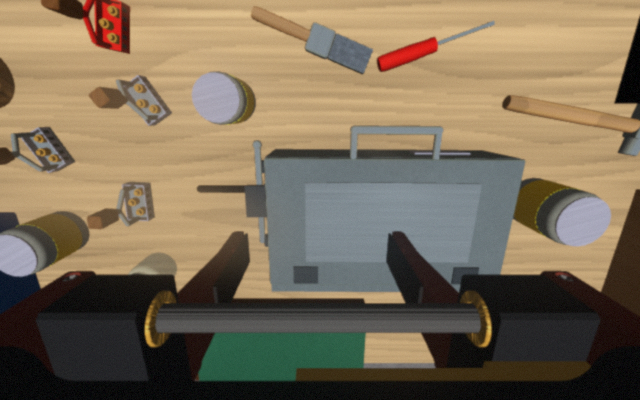

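The handle spans (352–441,130), the peg tip is at (197,188) and the hood front edge is at row 158. All agree with tank origin ≈ (0.690, 0.160) and yaw 0 to within about 3 mm, so I'll grasp the handle.

```bash
cat >> h.py <<'E'
TX,TY=.690,.160
def hp(f,off=.017): return [TX-.25*np.cos(f)+.006*np.sin(f),TY,.105+.25*np.sin(f)+.006*np.cos(f)-off]
s_,c_=np.sin(.55),np.cos(.55)
QP=quat(np.c_[[0,c_,s_],[1,0,0],[0,s_,-c_]])   # peg grip: leaning to -y
def pp(t,back=.019,y=0): # TCP for prop angle t, pulled back along tool
    g=np.array([TX-.065-.09*np.cos(t),TY-.205-.068+y,.083+.09*np.sin(t)]);return list(g+(.019-(back-.019)-.019+.0)*0+np.array([0,s_,-c_])*(.019-(back-.019)))
E
python3 - <<'E'
from h import *
q=down(0.)
p=hp(0);p2=list(p);p2[2]+=.09
move_pose(p2,q);command_gripper(.36)
hit=movel(p,v=.08,until_force=8);print("hit",hit,get_tcp_pos())
print("peg ik",[inverse_kinematics(pp(t),QP) for t in (0,.8,1.66)],inverse_kinematics(hp(1.42),q))
print(pp(0),pp(0,.1))
command_gripper(0);print("w",get_grip_width(),get_finger_force(),get_ft_force(),get_time())
E
```

```text
hit False [0.4404 0.1601 0.0944]
peg ik [array([-0.4797,  0.6678,  1.7855,  0.5672,  1.0412, -0.8593]), array([-0.4594,  0.5938,  1.7155,  0.5373,  1.1565, -0.7612]), array([-0.4137,  0.6388,  1.5498,  0.5301,  1.2424, -0.6624])] [ 0.2208  0.4056  1.391  -0.      1.345   0.2208]
[np.float64(0.535), np.float64(-0.10306894265031746), np.float64(0.0668020340808694)] [np.float64(0.535), np.float64(-0.14540660819370085), np.float64(0.13585652036768936)]
w 0.13039502968377534 30.00066876411438 [-1.1333  0.5874  3.9763] 7.475
```

```bash
python3 - <<'E'
from h import *
for f in np.linspace(0,1.41,7)[1:]:
    movel(hp(f),v=.033);print(round(f,2),get_tcp_pos(),get_grip_width(),get_ft_force(),get_time())
E
```

```text
0.24 [0.4481 0.1599 0.1526] 0.1292666331364169 [-3.9866  3.1437 -3.8861] 9.4
0.47 [0.4686 0.1598 0.207 ] 0.13185267334165976 [-7.2458  3.139  -0.8082] 11.325
0.7 [0.5008 0.1596 0.2554] 0.1313736611390105 [-14.6927   0.9341   6.1787] 13.25
0.94 [0.5452 0.1595 0.2968] 0.12653977299124444 [-19.276   -1.3935  18.8217] 15.175
1.17 [0.5997 0.1592 0.3255] 0.12865473512784703 [-8.2787 -1.61   15.4958] 17.1
1.41 [0.657  0.1589 0.339 ] 0.12400723604119375 [-2.4075 -1.8785  5.7021] 19.025
```

```bash
python3 - <<'E'
from h import *
p=get_tcp_pos()
command_gripper(.36)
movel([p[0],p[1],p[2]+.05],v=.15)
movel([.54,.08,.41],v=.25)
print(get_time())
move_pose(pp(0,.12),QP)
print("peg above",get_tcp_pos(),get_time())
print("hit",movel(pp(0),v=.12,until_force=8))
command_gripper(0)
print("w",get_grip_width(),get_tcp_pos(),get_ft_force(),get_time())
k=cam("scene");cv2.imwrite("pics/s2.png",read_camera("scene")[:,:,::-1])
E
```

```text
20.7833
peg above [ 0.5358 -0.1553  0.1533] 22.125
hit False
w 0.13333704405912813 [ 0.5336 -0.1034  0.0671] [-6.0194 -3.3358  3.6928] 23.575
```

```bash
python3 - <<'E'
from h import *
for t in np.linspace(0,1.67,6)[1:]:
    hit=movel(pp(t),v=.08,until_force=25);print(round(t,2),hit,get_tcp_pos()-np.array(pp(t)),get_ft_force(),get_grip_width(),get_time())
    if hit:break
cv2.imwrite("pics/s3.png",cv2.resize(read_camera("scene")[90:270,230:470],(800,600),interpolation=cv2.INTER_CUBIC)[:,:,::-1])
E
```

```text
0.33 False [-0.0021 -0.0003 -0.0001] [-7.488  -4.8844  0.6738] 0.13169398189271286 24.15
0.67 False [-0.004  -0.0003  0.0001] [-14.7978  -7.0378   9.0765] 0.13085136332216477 24.675
1.0 False [-0.0022 -0.0004  0.0022] [-13.2724  -6.4655  19.4809] 0.125692243828961 25.2
1.34 False [ 0.0004 -0.0006  0.0015] [-3.9945 -3.3888 10.9155] 0.12818279135916383 25.725
1.67 False [ 0.0005 -0.0008  0.    ] [-0.3891 -3.9663  2.6752] 0.12623115177703637 26.25
```

View pics/s3.png

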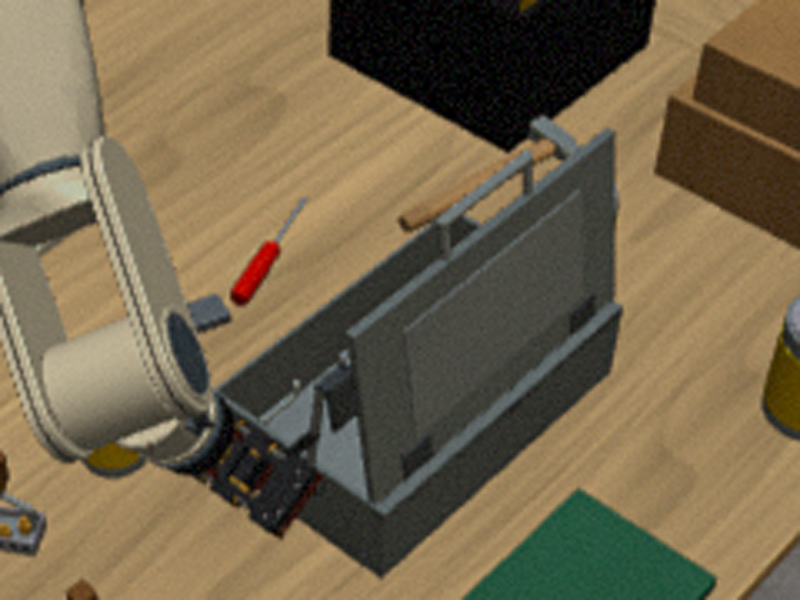

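```bash
python3 - <<'E'
from h import *
k=cam("scene")
def cr(p):u=proj(k,p);return ((u-[230,90])/.3).round(0)
for f in (1.2,1.25,1.3,1.35,1.4):
    H=lambda r,y,n:[TX-r*np.cos(f)+n*np.sin(f),TY+y,.105+r*np.sin(f)+n*np.cos(f)]
    print(f,"corners",cr(H(.21,-.19,.012)),cr(H(.21,.19,.012)),"handle",cr(H(.25,-.06,.006)),cr(H(.25,.06,.006)),"sock",cr(H(.15,-.205,-.007)))
t=1.67;print("tip",cr([TX-.065-.161*np.cos(t),TY-.205,.083+.161*np.sin(t)]),cr([TX-.065,TY-.205,.083]))
E
```

```text
1.2 corners [317. 322.] [577. 120.] handle [398. 209.] [481. 146.] sock [309. 383.]
1.25 corners [326. 326.] [586. 122.] handle [408. 211.] [491. 148.] sock [315. 384.]
1.3 corners [335. 329.] [595. 124.] handle [419. 215.] [502. 151.] sock [321. 386.]
1.35 corners [344. 333.] [604. 127.] handle [429. 218.] [513. 154.] sock [327. 389.]
1.4 corners [353. 338.] [613. 130.] handle [440. 223.] [523. 158.] sock [333. 391.]
tip [319. 389.] [307. 492.]
```

The hood reads about 1.40 (corners at crop (355,330) and (612,133)) and the ball is up under the catch near (320,388). I'll release the rod, back away and look at the baskets while the hood sinks.

```bash
python3 - <<'E'
from h import *
command_gripper(.36)
movel(pp(1.67,.12),v=.15)
move_pose([.50,-.24,.36],down(np.pi/2)); 
k=cam("wrist");np.savez("w2.npz",K=k[0],T=k[1])
cv2.imwrite("pics/w2.png",read_camera("wrist")[:,:,::-1])
print(get_time(),get_tcp_pos())
E
```

```text
28.9833 [ 0.5    -0.2397  0.3591]
```

View pics/w2.png

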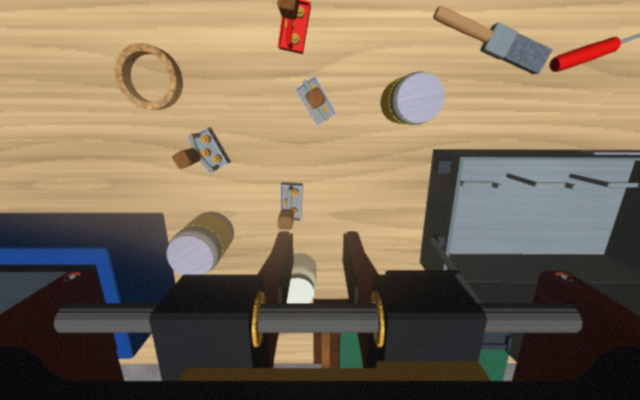

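```bash
python3 - <<'E'
import cv2
im=cv2.imread("pics/w2.png")
cv2.imwrite("pics/w2c.png",cv2.resize(im[65:240,165:345],None,fx=3.4,fy=3.4,interpolation=cv2.INTER_CUBIC))
E
```

```text
(no output)
```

View pics/w2c.png

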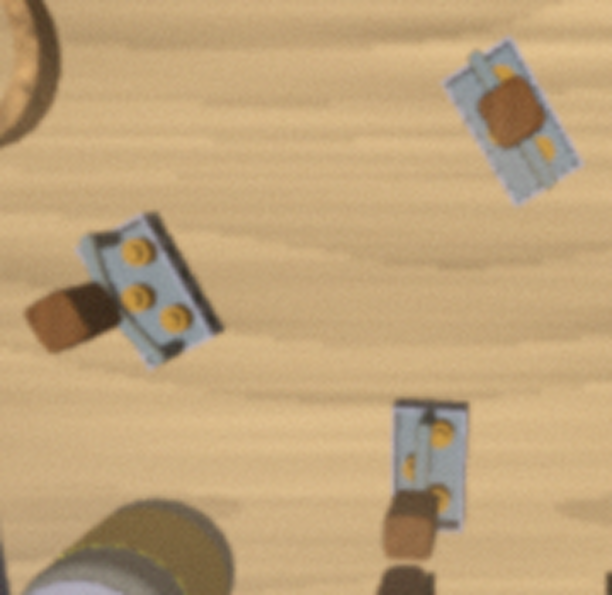

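```bash
python3 - <<'E'
from h import *
d=np.load("w2.npz");k=(d["K"],d["T"])
for n,t,kn in [("C",(513.5,122),(512,108)),("B",(151,289),(53,322)),("A",(431,465),(410,532))]:
    f=lambda p,z:ray(k,165+p[0]/3.4,65+p[1]/3.4,z)
    print(n,f(t,.022),f(kn,.124))
for y in (-.118,0,.118):print(proj(k,[TX-.162,TY+y,.08]))
E
```

```text
C [ 0.3969 -0.2425  0.022 ] [ 0.3963 -0.2428  0.124 ]
B [ 0.478  -0.4301  0.022 ] [ 0.4794 -0.4336  0.124 ]
A [ 0.5736 -0.2882  0.022 ] [ 0.573  -0.2888  0.124 ]
[492.4648 184.9295]
[565.4395 184.7462]
[638.3452 184.563 ]
```

Tray and knob estimates agree: C (0.397,-0.243, 30°), B (0.479,-0.432, 30°), A (0.573,-0.288, 0°). I'll look at the hooks and hood before hanging.

```bash
python3 - <<'E'
from h import *
move_pose([.47,.16,.30],down(np.pi/2))
k=cam("wrist");np.savez("w3.npz",K=k[0],T=k[1])
a=read_camera("wrist")[:,:,::-1]
cv2.imwrite("pics/w3.png",cv2.resize(a[60:300,120:520],None,fx=2,fy=2,interpolation=cv2.INTER_CUBIC))
for y in (-.118,0,.118):
    print([((proj(k,[TX-.162,TY+y+e,z])-[120,60])*2).round(0) for e,z in ((-.033,.076),(0,.08),(.016,.098))])
print(get_time())
E
```

```text
[array([190., 308.]), array([234., 310.]), array([250., 319.])]
[array([352., 308.]), array([398., 310.]), array([421., 319.])]
[array([514., 308.]), array([561., 309.]), array([592., 318.])]
30.5333
```

View pics/w3.png

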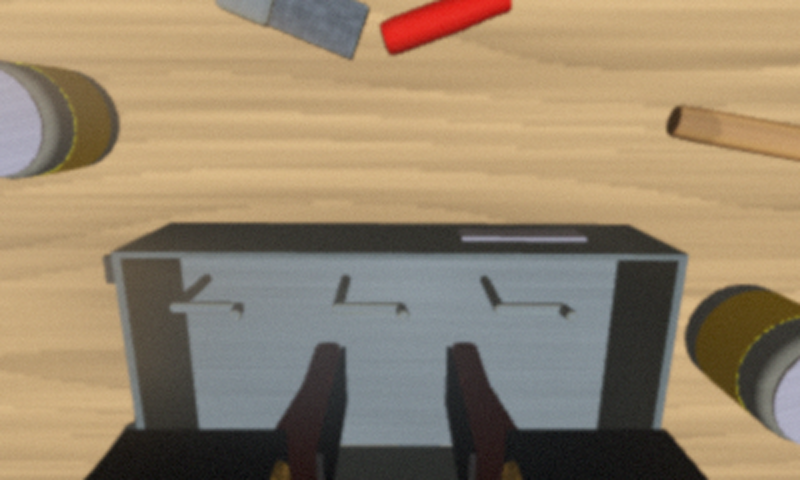

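```bash
python3 - <<'E'
import cv2
im=cv2.imread("pics/w3.png")
c=im[265:335,160:590]
c=cv2.resize(c,None,fx=1.86,fy=1.86,interpolation=cv2.INTER_CUBIC)
cv2.imwrite("pics/w3c.png",cv2.convertScaleAbs(c,alpha=1.3))
E
```

```text
(no output)
```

View pics/w3c.png

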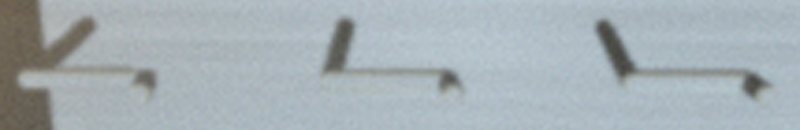

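Hooks are clear of the prediction in y only. Prong ends are at crop (143,92), (452,92) and (765,93), which puts the seats at y≈0.032, 0.149, 0.267 and x≈0.528 (row as predicted). I'll hang basket C on hook 3 first.

```bash
cat >> h.py <<'E'
HK={1:.032,2:.149,3:.267};HX=.528
def grab(x,y,a,z=.088):
    move_pose([x,y,.22],down(a));command_gripper(.6)
    h=movel([x,y,z],v=.15,until_force=10)
    command_gripper(0);w=get_grip_width();print("grab hit",h,"w",w,get_tcp_pos(),get_time());return .21<w<.32 and not h
def square(x,y,ang):   # turn basket to yaw 0 by gripping along its x
    ok=grab(x,y,ang)
    if not ok:return False
    movel([x,y,.1],v=.1);move_pose([x,y,.1],down(0.));movel([x,y,.0885],v=.05)
    command_gripper(.6);movel([x,y,.15],v=.2);return True
def hang(n):
    p=get_tcp_pos();movel([p[0],p[1],.23],v=.2)
    if p[0]>HX+.02:movel([HX,p[1],.23],v=.2)
    movel([HX,HK[n]+.034,.23],v=.3);movel([HX,HK[n]+.034,.133],v=.12,until_force=8)
    print("stage",get_tcp_pos(),get_ft_force(),get_grip_width(),get_time())
    h=movel([HX,HK[n],.133],v=.05,until_force=6)
    print("thread hit",h,get_tcp_pos(),get_ft_force());return not h
def letgo(n):
    h=movel([HX,HK[n],.103],v=.04,until_force=8);print("down",h,get_tcp_pos(),get_ft_force())
    command_gripper(.45);p=get_tcp_pos();movel([p[0],p[1],.25],v=.15);print(get_time())
E
python3 - <<'E'
from h import *
if square(.397,-.2427,.515) and grab(.397,-.2427,np.pi/2):
    if hang(3): letgo(3)
k=cam("wrist");np.savez("w4.npz",K=k[0],T=k[1])
cv2.imwrite("pics/w4.png",read_camera("wrist")[:,:,::-1])
E
```

```text
grab hit False w 0.24856149653998805 [ 0.3971 -0.2428  0.0882] 34.2333
grab hit False w 0.2481841656448307 [ 0.3971 -0.2427  0.0882] 39.8
stage [0.5278 0.3007 0.1785] [-0.7004  0.3414 -1.4846] 0.24886825642124968 43.1833
thread hit True [0.5278 0.3    0.1784] [-0.9965  1.1016  4.5867]
```

```bash
python3 - <<'E'
from h import *
wait(.3);print(get_ft_force(),get_ft_torque(),get_grip_width(),get_tcp_pos())
k=cam("scene")
a=read_camera("scene")[:,:,::-1]
cv2.imwrite("pics/s4.png",cv2.resize(a[90:270,230:470],(800,600),interpolation=cv2.INTER_CUBIC))
E
```

```text
[-1.0011  1.0645  5.9739] [ 0.0529  0.1719 -0.0036] 0.24761722674269496 [0.5277 0.3001 0.1783]
```

View pics/s4.png

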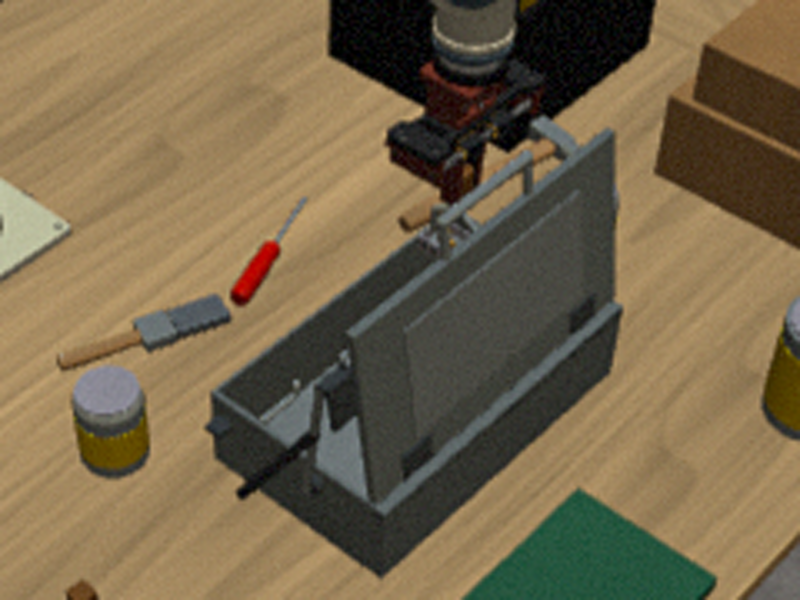

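View pics/w4.png

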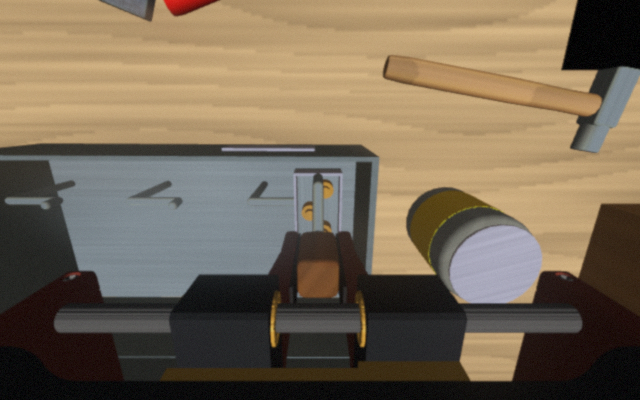

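The stop was the tray bottom sitting on hook 3's upturned end, so the staging offset was too small. The hood is also still at about 1.40 (corner at (355,330)); it barely sinks there, so I'll ease it down by the handle after this basket.

```bash
sed -i 's/HK\[n\]+.034/HK[n]+.050/g' h.py; python3 - <<'E'
from h import *
if hang(3): letgo(3)
print(get_ft_force())
E
```

```text
stage [0.5286 0.3172 0.1337] [-0.6711  0.4076 -2.1702] 0.24342178914624474 45.5083
thread hit False [0.5281 0.2672 0.133 ] [ 0.9521 -0.8001 -2.2388]
down False [0.528 0.267 0.103] [-0.2606  1.1347 -2.117 ]
49.1917
[-0.0803  0.6232 -0.0834]
```

```bash
python3 - <<'E'
from h import *
k=cam("wrist");np.savez("w5.npz",K=k[0],T=k[1]);cv2.imwrite("pics/w5.png",read_camera("wrist")[:,:,::-1])
movel([.528,.2,.42],v=.25);
q=down(0.);p=hp(1.41);
move_pose([p[0],p[1],.42],q);command_gripper(.36)
print("hit",movel(p,v=.1,until_force=8));command_gripper(0);print("w",get_grip_width(),get_tcp_pos(),get_time())
if .1<get_grip_width()<.16:
    movel(hp(1.34),v=.03);movel(hp(1.27),v=.025)
    print(get_ft_force(),get_tcp_pos(),get_grip_width())
    command_gripper(.36);p=get_tcp_pos();movel([p[0],p[1],.42],v=.15)
    movel([.5,.0,.42],v=.3)
print(get_time())
E
```

```text
hit False
w 0.12608179320823698 [0.6561 0.16   0.3362] 53.2583
[-0.6845  2.9066  6.1336] [0.6213 0.1603 0.329 ] 0.12479024888854794
56.95
```

View pics/w5.png

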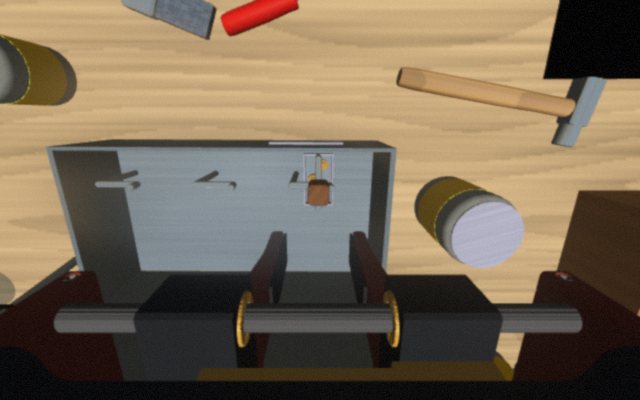

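```bash
cat >> h.py <<'E'
def hoodcheck():
    ref=cv2.resize(cv2.imread("pics/s4.png"),(240,180),interpolation=cv2.INTER_AREA)
    im=read_camera("scene")[90:270,230:470,::-1].copy();out=[]
    for x,y in ((107,100),(184,41)):
        t=ref[y-9:y+9,x-9:x+9];s=im[y-22:y+22,x-26:x+22]
        r=cv2.matchTemplate(s,t,cv2.TM_CCOEFF_NORMED);_,m,_,l=cv2.minMaxLoc(r);out.append((l[0]-17,l[1]-13,round(m,2)))
    return out
def basketcheck(fn):
    "same view as w2: displacement of the baskets A, B in pixels, score"
    move_pose([.50,-.24,.36],down(np.pi/2));wait(.2)
    K=cam("wrist");im=read_camera("wrist")[:,:,::-1].copy();cv2.imwrite(fn,im);ref=cv2.imread("pics/w2.png")
    d=np.load("w2.npz");T0=d["T"];print("cam shift",K[1][:3,3]-T0[:3,3])
    for n,(x,y) in {"A":(290,198),"B":(203,151)}.items():
        t=ref[y-25:y+25,x-22:x+22];s=im[max(y-75,0):y+75,x-72:x+72]
        r=cv2.matchTemplate(s,t,cv2.TM_CCOEFF_NORMED);_,m,_,l=cv2.minMaxLoc(r);print(n,l[0]-50,l[1]-(y-25-max(y-75,0)),round(m,3))
E
python3 - <<'E'
from h import *
print("hood",hoodcheck(),get_time())
basketcheck("pics/w6.png")
wait(1);print("hood",hoodcheck(),get_time())
d=np.load("w5.npz");print(proj((d["K"],d["T"]),[.528,.267,.140]),ray((d["K"],d["T"]),318,193,.14))
k=cam("scene")
for f in (1.15,1.2,1.27,1.3,1.41):
    H=lambda r,y,n:[TX-r*np.cos(f)+n*np.sin(f),TY+y,.105+r*np.sin(f)+n*np.cos(f)]
    print(f,proj(k,H(.21,-.19,.012)),proj(k,H(.21,.19,.012)))
E
```

```text
hood [(10, -4, 0.55), (-7, 0, 0.73)] 57.0
cam shift [-0.0001  0.      0.0008]
A 0 -1 0.981
B 0 -1 0.978
hood [(13, -8, 0.55), (-8, 1, 0.66)] 60.0583
[319.0585 199.8372] [0.5209 0.2659 0.14  ]
1.15 [322.7278 185.9635] [400.6244 125.4679]
1.2 [325.2296 186.7362] [403.1899 125.8937]
1.27 [328.8399 188.0789] [406.8551 126.7353]
1.3 [330.4213 188.7472] [408.4477 127.1837]
1.41 [336.3623 191.6665] [414.3652 129.2747]
```

```bash
python3 - <<'E'
from h import *
x,y=.479,-.4325
if square(x,y,.525) and grab(x,y,np.pi/2):
    if hang(2): letgo(2)
print("hood",hoodcheck(),get_time())
a=read_camera("scene")[:,:,::-1]
cv2.imwrite("pics/s5.png",cv2.resize(a[90:270,230:470],(800,600),interpolation=cv2.INTER_CUBIC))
E
```

```text
grab hit False w 0.24807011089817357 [ 0.4791 -0.4326  0.0883] 63.1667
grab hit False w 0.2524535782114551 [ 0.4791 -0.4327  0.0883] 68.7417
stage [0.5286 0.1992 0.1336] [ 1.0808  0.7454 -3.6113] 0.24453321263552028 72.8167
thread hit False [0.5281 0.1492 0.133 ] [ 0.5082  0.1103 -2.6102]
down True [0.5281 0.1489 0.1049] [ 1.2791 -0.9195  3.7133]
76.2583
hood [(7, -5, 0.53), (-9, 2, 0.56)] 76.3083
```

View pics/s5.png

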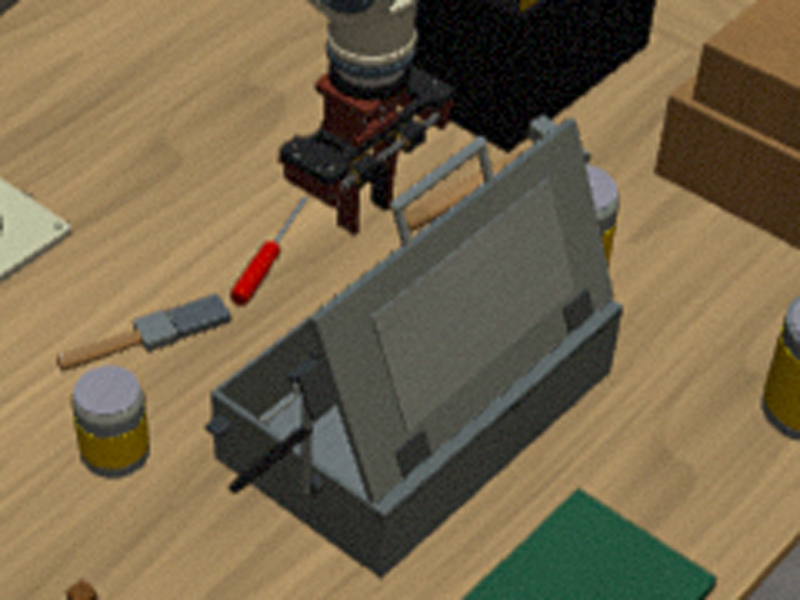

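The hood corner at (316,319) and left corner (575,120) match 1.20 rad with the ball under the catch, so it is propped. Basket B touched down on hook 2 at the expected height. Last is basket A.

```bash
python3 - <<'E'
from h import *
movel([.5,.0,.30],v=.3)
basketcheck("pics/w7.png")
E
```

```text
cam shift [0.0001 0.0009 0.0004]
A -1 0 0.979
B -6 -10 0.441
```

```bash
python3 - <<'E'
from h import *
x,y=.573,-.2885
if grab(x,y,np.pi/2):
    if hang(1): letgo(1)
p=get_tcp_pos()
k=cam("wrist");a=read_camera("wrist")[:,:,::-1].copy()
if p[2]>.2: 
    movel([.42,.15,.32],v=.25);wait(.3)
    k=cam("wrist");a=read_camera("wrist")[:,:,::-1].copy()
cv2.imwrite("pics/w8.png",a)
s=read_camera("scene")[90:270,230:470,::-1]
cv2.imwrite("pics/fin.png",np.vstack([cv2.resize(a[60:300,60:600],(800,356),interpolation=cv2.INTER_CUBIC),cv2.resize(s[:,40:],(271,244))[:, :, :].repeat(1,0) if 0 else np.hstack([cv2.resize(s,(325,244)),np.zeros((244,475,3),np.uint8)])]))
print([((proj(k,[HX,h,.14])-[60,60])*800/540).round() for h in HK.values()],get_time())
E
```

```text
grab hit False w 0.24653551652919153 [ 0.5733 -0.2886  0.0883] 81.025
stage [0.5286 0.0819 0.1336] [-0.1109  0.4165 -2.2755] 0.2484026839053749 84.6
thread hit False [0.528  0.0322 0.133 ] [-0.3487 -0.1796 -2.8947]
down True [0.5274 0.032  0.1071] [-1.285  -0.338   4.2037]
87.9667
[array([255., 297.]), array([383., 297.]), array([512., 297.])] 89.2583
```

View pics/fin.png

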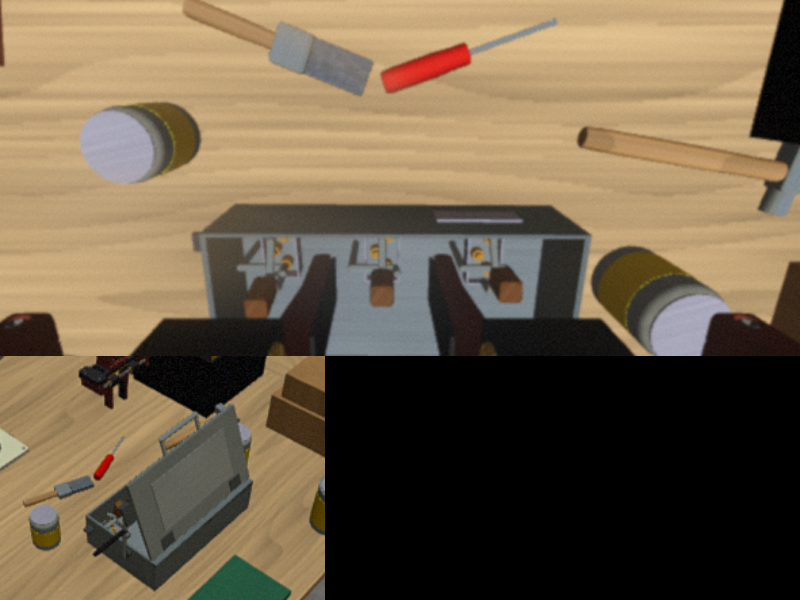

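All three knobs — (258,300), (381,293), (511,287) — sit at the predicted hung positions (255/383/512, 297), and the hood is still propped. I'll hand in.

```bash
python3 - <<'E'
from h import *
wait(2);print(get_time(),get_ft_force());print(job_done())
E
```

```text
91.2583 [ 0.3542  0.3272 -0.6522]
the job is handed in; nothing more can be done
None
```

The hood is propped on the rod at about 1.20 rad and all three baskets hang on their own hooks. I handed the job in at about 91 s; no pass/fail result came back.

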